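# One full turn of the vial carousel past the scanner

### The job

Turn the loaded vial carousel (the turntable with vials in it and the scanner beside it) by its upright handle one whole turn clockwise, seen from above, so that every vial passes the scanner once and the handle ends back where it started; then let go of it. Leave the handle of the empty turntable where it is.

Things in the scene. Friction and masses are not known exactly. Their poses are not given: they have to be found in the camera images.
- carousel_base: Fixed white base of the loaded carousel; origin on the table, on the vertical axis it turns about, z up. On it a round aluminium plate, 184 mm diameter, top at 45 mm height, with 11 white-capped glass vials in a ring of 70 mm radius, cap tops at 66 mm. A grey scanner box (45 x 70, 70 mm high) stands fixed on the base's +x side, 112 to 158 mm from the axis.
- carousel_handle (a point): Grip point of the loaded carousel's handle: an upright plain grey plastic cylinder, 20 mm diameter, from 75 to 123 mm above the table, 70 mm from the carousel's axis. The point is on its centre line, 100 mm above the table, and goes round with the carousel. The cylinder spins freely on its pin: a gripper holding it can go round without turning.
- carousel (a joint): Angle of the loaded carousel, rad; grows clockwise seen from above and counts on past a whole turn (6.283), no stops. At 0 the handle is on the side away from the scanner (base's -x side); starts between -2.4 and 2.4. Light friction, about 2 N at the handle; it stays where it is left.
- spare_handle (a point): The same grip point on an identical handle (20 mm diameter, 75 to 123 mm high, 70 mm from its axis) of the second turntable, which is to be left alone: slightly smaller plate (170 mm), empty dark vial holes, no scanner.

How it is judged:
On the way:
1. the carousel has been turned clockwise so far that its handle is about opposite where it started (at least 125 mm away) (distance of carousel_handle from where it was at the start of the episode above 0.125 m and value of joint carousel above 0 rad), for 0.02 s.
At the end, for the whole second after the job is handed in: the loaded carousel has made exactly one whole turn clockwise, its handle is back within 20 mm (about 16 degrees) of where it started, and it stands still (distance of carousel_handle from where it was at the start of the episode below 0.02 m and value of joint carousel between 3.1 and 9.4 rad and velocity of joint carousel between -0.05 and 0.05 rad/s); the robot touches nothing.
It fails at once if the empty turntable's handle was moved by more than 20 mm (distance of spare_handle from where it was at the start of the episode above 0.02 m).
It also fails if it takes over 51 s, if anything falls off the work surface, if the arm or the gripper's body presses on something with over 40 N, if the wrist force passes 120 N, or if a joint passes its speed limit or range.

### The arm

A 7-joint arm with a two-finger parallel gripper is mounted at the origin on the work surface. World frame = base frame: x ahead of the robot, y to its left, z up, the work surface at z = 0. Lengths are in m, angles in rad, forces in N, time in s.
With the tool pointing down it reaches from about 0.4 to 0.9 m from the base axis. Payload 5.5 kg.
Tool frame: the origin (TCP) lies midway between the tips of the shut fingers; the grasp point (between the pads) lies 19 mm behind it; z points along the fingers, y is the line along which they close (so a half turn about z gives the same grasp; the last joint's range is limited). The gripper opens to 85 mm and grips with 20 to 120 N. Pads are 22 mm wide; open, the fingers measure 114 mm over their backs; the gripper's body (76 mm by 85 mm) begins 54 mm behind the grasp point. The pads swing forward as they close: fully open they stand 13 mm farther back than shut.
Start: joints at [1.517, 0.501, -0.427, 1.55, 0.221, 1.138, -0.21], TCP at [0.203, -0.618, 0.231] pointing down, gripper open.
Joint ranges: [-2.88, 2.88], [-0.31, 2.03], [-1.54, 1.56], [0.2, 2.42], [-1.41, 4.55], [0.19, 2.02], [-2.57, 2.57]. Speed limits (rad/s): [2.57, 2.57, 3.14, 3.14, 3.14, 3.14, 3.14].

### API

Orientations are given as a 3x3 rotation matrix whose columns are the frame's x, y, z axes.
In Python, from cell import robot gives the robot as it stands.
- The arm moves only by the tool move_arm, never from a script. Its argument "series" is a list of rows, each a list of 7 numbers: the shift along the tool's x, y, z in mm, then the turn, a rotation vector about the tool's x, y, z in rad, then the gripper command: -1 is fully open, 1 is shut, values between are in proportion. In form: [[dx, dy, dz, ax, ay, az, hand], ...]. A call has 1 to 20 rows; each row is the pose to reach, as a shift and turn from the pose commanded when the call began, along the tool's axes at that moment; what a row does not reach only later rows make up. A row lasts 1/8 s, in which the tool goes at most 62.5 mm and 10.7 degrees, less where a joint would pass 70% of its speed; a pose out of reach is approached as far as the arm can. A call with a gripper value outside its range is refused whole. The fingers move at their own pace and stop on an object; the grip force is fixed at half the most. Time passes only in rows, so rows that repeat a pose let the fingers close. It gives the time, the measured TCP pose, the force, the opening and the grip force at its end, in the units of the state.
- robot.get_state(): the state, without advancing time (a new reading comes with each control period).
- robot.read_camera(name): name is "scene" or "side" or "wrist"; returns a dict with "frame" (384x512x3 uint8, blue, green, red), "intrinsics" (3x3 intrinsics, pixels), "view" (4x4, takes a point from world to camera coordinates). Camera axes: x right, y down, z forward; pixel columns grow to the right and rows downward; lengths in m; the calibration is good to about 2 mm. A picture is of the moment at which its call begins. There is no depth.
- robot.finish_job(): hands the job in; it is judged then, once.
Trained networks look in the newest picture that a camera, given by its name, has taken for a name from the list of things; names that differ only in an ending like _2 or _b are one class to them, and where a whole thing is asked for, a point or a joint stands for the part that bears it (a point fixed in the world has none). Each returns a list of dicts, best first, with "conf" (0 to 1); they miss things now and then, are a little off and sometimes report something else, mostly with a low value. They report only what shows in the picture. A call takes as long as a camera call.
- robot.look_for(label, camera): "centre" ([row, column] in pixels, amid what is visible of it).
The state is a dict: "t": time; "qpos": joint angles; "qvel": joint speeds; "effort": joint torques, N m; "ee_pos": TCP position; "eef_rot": TCP orientation; "force": force on the tool from outside, world axes, zero at the start; "torque": the same for the moment, N m; "grip_width": finger opening in m; "finger_force": force on a finger pad.
Only numpy, scipy, OpenCV 4.12 (cv2) and the standard library are available. Lean on these libraries where they do the work, as an engineer would, in place of code of your own. Each camera call takes 0.05 s, during which the arm holds its last target. There are 200 camera calls.

## Working session

There is one attempt and no reset: what is moved stays moved. The work goes in short steps, Python scripts to look and compute and a tool call to move; the robot and the scene stay as the last step left them, time stands still between calls to the robot, and variables do not carry over. Pictures are saved under pics/ and viewed, at most 10 in all, crops included, and the job is handed in when it is done.

Besides the shell and the picture viewer there is one more tool, called after "Call:" by a JSON object that holds its "method" and its "body", one argument or row to a line. move_arm: Moves the arm, as the interface text tells. Its arguments: {"type":"object","properties":{"series":{"type":"array","items":{"type":"array","items":{"type":"number"}}}},"required":["series"]}

```bash
mkdir -p pics; cat > h.py <<'E'
import numpy as np, cv2
from cell import robot
def ray(c,px,z):
    K=np.array(c["intrinsics"]);V=np.array(c["view"]);R=V[:3,:3];t=V[:3,3]
    o=-R.T@t; d=R.T@np.linalg.inv(K)@np.array([px[1],px[0],1.]); return o+d*(z-o[2])/d[2]
E
python3 - <<'E'
from h import *
ims=[]
for n in("scene","side"):
    c=robot.read_camera(n); ims.append(c["frame"])
    for l,z in(("carousel_handle",.1),("spare_handle",.1),("carousel_base",.045)):
        for r in robot.look_for(l,n)[:3]: print(n,l,np.round(r["centre"]),round(r["conf"],2),ray(c,r["centre"],z).round(3))
for n,i in zip("ab",ims): cv2.imwrite(f"pics/{n}.png",cv2.resize(i,(800,600)))
s=robot.get_state();print(s["t"],s["ee_pos"],np.round(s["eef_rot"],3),s["grip_width"])
E
```

```text
scene carousel_handle [184. 345.] 0.84 [0.529 0.232 0.1  ]
scene spare_handle [255. 189.] 0.74 [ 0.567 -0.201  0.1  ]
scene carousel_base [191. 352.] 0.64 [0.521 0.266 0.045]
side carousel_handle [261. 170.] 0.97 [0.439 0.275 0.1  ]
side spare_handle [164. 293.] 0.89 [ 0.475 -0.133  0.1  ]
side carousel_base [256. 161.] 0.59 [0.499 0.269 0.045]
0.4 [ 0.20248212 -0.61753539  0.2311431 ] [[ 0.95   0.312 -0.   ]
 [ 0.312 -0.95   0.   ]
 [ 0.    -0.    -1.   ]] 0.08511421853505839
```

View pics/a.png

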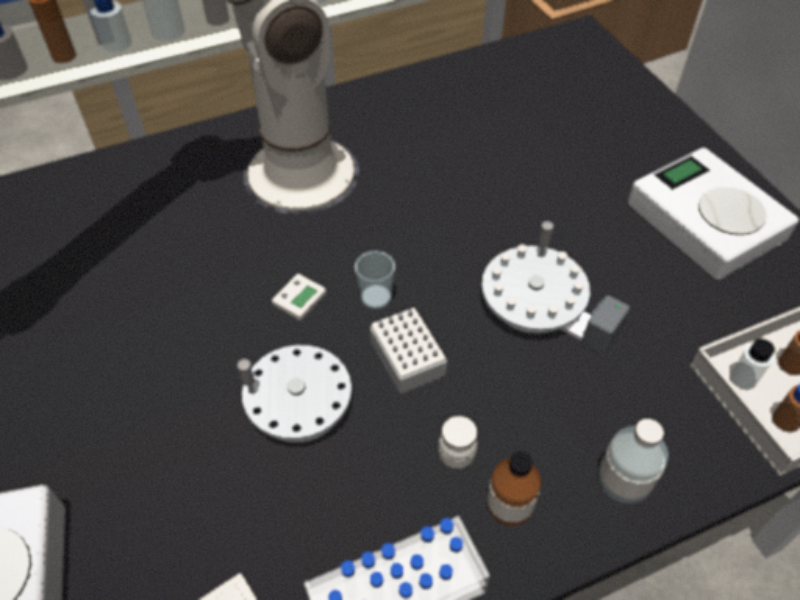

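View pics/b.png

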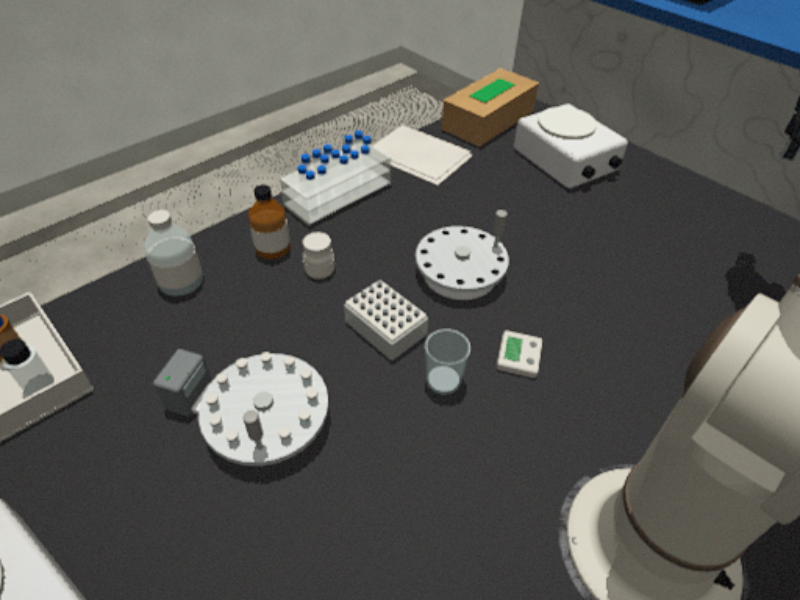

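The scene view shows the loaded carousel, with its hub at about (536,282) and its handle at (545,238). The side view has the hub at (263,400) and the handle at (253,426). The networks' "handle" centres cover the whole rotor, so I'll triangulate from these pixels instead.

```bash
cat >> h.py <<'E'
def tri(cs,pxs):
    A=[]
    for c,p in zip(cs,pxs):
        P=np.array(c["intrinsics"])@np.array(c["view"])[:3]
        A+=[p[1]*P[2]-P[0],p[0]*P[2]-P[1]]
    X=np.linalg.svd(np.array(A))[2][-1]; return X[:3]/X[3]
E
python3 - <<'E'
from h import *
cs=[robot.read_camera(n) for n in("scene","side")]
f=.64
P={"hub":((282,536),(400,263)),"htop":((226,547),(414,251)),"hmid":((238,545),(426,253)),"spare_hub":((386,296),(253,462)),"spare_mid":((376,247),(229,500)),
"scanner":((303,613),(362,182))}
for k,(a,b) in P.items():
    a=np.array(a)*f;b=np.array(b)*f
    print(k,tri(cs,(a,b)).round(3),[ray(cs[i],p,z).round(3) for z in [{"hub":.05,"htop":.123,"hmid":.1,"spare_hub":.05,"spare_mid":.1,"scanner":.07}[k]] for i,p in enumerate((a,b))])
a=[c["frame"] for c in cs]
cv2.imwrite("pics/c.png",np.hstack([cv2.resize(a[0][130:230,290:420],(520,400))[:, :400],cv2.resize(a[1][215:315,90:220],(520,400))[:,120:]]))
E
```

```text
hub [0.484 0.26  0.053] [array([0.483, 0.262, 0.05 ]), array([0.485, 0.258, 0.05 ])]
htop [0.431 0.301 0.122] [array([0.432, 0.301, 0.123]), array([0.429, 0.3  , 0.123])]
hmid [0.432 0.302 0.093] [array([0.437, 0.298, 0.1  ]), array([0.427, 0.303, 0.1  ])]
spare_hub [ 0.514 -0.188  0.051] [array([ 0.514, -0.187,  0.05 ]), array([ 0.514, -0.19 ,  0.05 ])]
spare_mid [ 0.488 -0.254  0.086] [array([ 0.499, -0.254,  0.1  ]), array([ 0.478, -0.242,  0.1  ])]
scanner [0.597 0.326 0.089] [array([0.588, 0.344, 0.07 ]), array([0.607, 0.315, 0.07 ])]
```

View pics/c.png

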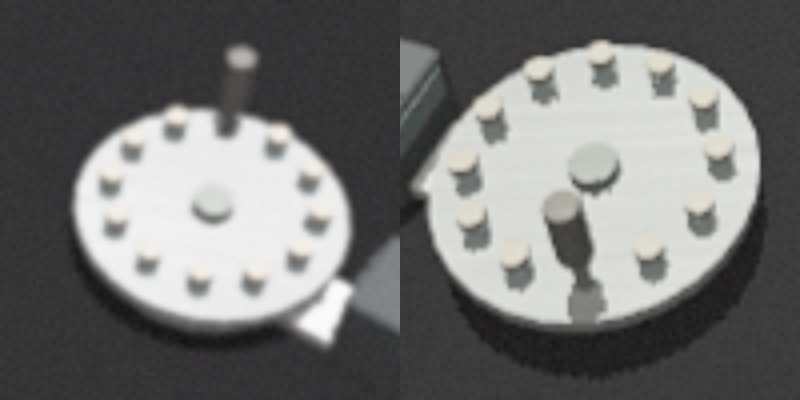

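The crop agrees with the triangulation. The axis is at about (0.484, 0.260) and the handle at (0.430, 0.302), a radius of 0.068 m against the given 0.070 m. I'll move above the handle, going around via (0.54, -0.25).

Call:
{"method": "move_arm", "body": {
  "series": [
    [435,-244,-20,0,0,-0.65,-1],
    [435,-244,-20,0,0,-0.65,-1],
    [435,-244,-20,0,0,-0.65,-1],
    [435,-244,-20,0,0,-0.65,-1],
    [435,-244,-20,0,0,-0.65,-1],
    [435,-244,-20,0,0,-0.65,-1],
    [435,-244,-20,0,0,-0.65,-1],
    [435,-244,-20,0,0,-0.65,-1],
    [435,-244,-20,0,0,-0.65,-1],
    [502,-803,-20,0,0,-1.253,-1],
    [502,-803,-20,0,0,-1.253,-1],
    [502,-803,-20,0,0,-1.253,-1],
    [502,-803,-20,0,0,-1.253,-1],
    [502,-803,-20,0,0,-1.253,-1],
    [502,-803,-20,0,0,-1.253,-1],
    [502,-803,-20,0,0,-1.253,-1],
    [502,-803,-20,0,0,-1.253,-1],
    [502,-803,-20,0,0,-1.253,-1],
    [502,-803,-20,0,0,-1.253,-1],
    [502,-803,-20,0,0,-1.253,-1]
  ]
}}

```text
t: 3.0
ee_pos: [0.4295, 0.3011, 0.2511]
eef_rot: [[0.001, 1.0, 0.0], [1.0, -0.001, -0.001], [-0.001, 0.0, -1.0]]
force: [0.0, -0.8, -0.3]
grip_width: 0.0856
finger_force: 0.0
```

```bash
python3 - <<'E'
from h import *
s=robot.get_state();print(s["t"],s["ee_pos"],np.round(s["eef_rot"],3),np.round(s["qpos"],2))
c=robot.read_camera("wrist");cv2.imwrite("pics/d.png",c["frame"])
K=np.array(c["intrinsics"]);V=np.array(c["view"])
for p in((.429,.302,.123),(.484,.26,.053)):
    q=K@(V[:3,:3]@p+V[:3,3]);print(q[:2]/q[2])
E
```

```text
3.0 [0.42954754 0.30113565 0.25107145] [[ 0.001  1.     0.   ]
 [ 1.    -0.001 -0.001]
 [-0.001  0.    -1.   ]] [ 0.16  0.39 -1.02  1.83  0.37  1.13 -0.99]
[254.99320055 174.55233147]
[302.92202898 194.11414516]
```

View pics/d.png

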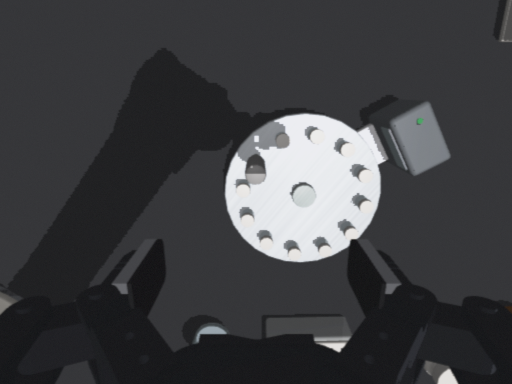

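The hub at (304,196) and handle at (256,174) are within 2 px of the predictions. Next I'll descend and grasp.

Call:
{"method": "move_arm", "body": {
  "series": [
    [0,0,50,0,0,0,-1],
    [0,0,100,0,0,0,-1],
    [0,0,140,0,0,0,-1],
    [0,0,168,0,0,0,-1],
    [0,0,168,0,0,0,-1],
    [0,0,168,0,0,0,1],
    [0,0,168,0,0,0,1],
    [0,0,168,0,0,0,1],
    [0,0,168,0,0,0,1],
    [0,0,168,0,0,0,1],
    [0,0,168,0,0,0,1],
    [0,0,168,0,0,0,1],
    [0,0,168,0,0,0,1]
  ]
}}

```text
t: 4.68
ee_pos: [0.4297, 0.3023, 0.0842]
eef_rot: [[0.001, 1.0, 0.001], [1.0, -0.001, 0.0], [0.0, 0.001, -1.0]]
force: [-1.0, 0.1, 6.7]
grip_width: 0.0187
finger_force: 58.4
```

```bash
python3 - <<'E'
from h import *
c=np.array([.4845,.259]);h=np.array([.4295,.301])
a0=np.arctan2(*(h-c)[::-1]);r=.07
print(np.degrees(a0),np.linalg.norm(h-c))
for k in range(1,37):
    a=a0-np.radians(10*k); d=1000*r*np.array([np.cos(a)-np.cos(a0),np.sin(a)-np.sin(a0)])
    print([int(round(d[1])),int(round(d[0])),0,0,0,0,1],end=",")
E
```

```text
142.6333305872313 0.0692026011071838
[9, 8, 0, 0, 0, 0, 1],[16, 18, 0, 0, 0, 0, 1],[22, 29, 0, 0, 0, 0, 1],[26, 40, 0, 0, 0, 0, 1],[27, 52, 0, 0, 0, 0, 1],[27, 65, 0, 0, 0, 0, 1],[24, 77, 0, 0, 0, 0, 1],[20, 88, 0, 0, 0, 0, 1],[13, 98, 0, 0, 0, 0, 1],[5, 107, 0, 0, 0, 0, 1],[-5, 115, 0, 0, 0, 0, 1],[-16, 120, 0, 0, 0, 0, 1],[-27, 124, 0, 0, 0, 0, 1],[-39, 126, 0, 0, 0, 0, 1],[-51, 125, 0, 0, 0, 0, 1],[-63, 122, 0, 0, 0, 0, 1],[-75, 118, 0, 0, 0, 0, 1],[-85, 111, 0, 0, 0, 0, 1],[-94, 103, 0, 0, 0, 0, 1],[-101, 93, 0, 0, 0, 0, 1],[-107, 83, 0, 0, 0, 0, 1],[-111, 71, 0, 0, 0, 0, 1],[-112, 59, 0, 0, 0, 0, 1],[-112, 47, 0, 0, 0, 0, 1],[-109, 35, 0, 0, 0, 0, 1],[-105, 23, 0, 0, 0, 0, 1],[-98, 13, 0, 0, 0, 0, 1],[-90, 4, 0, 0, 0, 0, 1],[-80, -3, 0, 0, 0, 0, 1],[-69, -9, 0, 0, 0, 0, 1],[-58, -13, 0, 0, 0, 0, 1],[-46, -14, 0, 0, 0, 0, 1],[-34, -14, 0, 0, 0, 0, 1],[-22, -11, 0, 0, 0, 0, 1],[-10, -7, 0, 0, 0, 0, 1],[0, 0, 0, 0, 0, 0, 1],
```

Gripped: opening 19 mm, pad force 58 N. I'll turn the first 90° and check the forces.

Call:
{"method": "move_arm", "body": {
  "series": [
    [9,8,0,0,0,0,1],
    [16,18,0,0,0,0,1],
    [22,29,0,0,0,0,1],
    [26,40,0,0,0,0,1],
    [27,52,0,0,0,0,1],
    [27,65,0,0,0,0,1],
    [24,77,0,0,0,0,1],
    [20,88,0,0,0,0,1],
    [13,98,0,0,0,0,1],
    [13,98,0,0,0,0,1],
    [13,98,0,0,0,0,1]
  ]
}}

```text
t: 6.05
ee_pos: [0.528, 0.313, 0.0843]
eef_rot: [[0.002, 1.0, 0.001], [1.0, -0.002, -0.003], [-0.003, 0.001, -1.0]]
force: [-1.3, -5.7, 8.5]
grip_width: 0.0186
finger_force: 58.8
```

Call:
{"method": "move_arm", "body": {
  "series": [
    [-8,9,0,0,0,0,1],
    [-18,17,0,0,0,0,1],
    [-29,22,0,0,0,0,1],
    [-40,26,0,0,0,0,1],
    [-52,28,0,0,0,0,1],
    [-64,27,0,0,0,0,1],
    [-76,24,0,0,0,0,1],
    [-88,20,0,0,0,0,1],
    [-98,13,0,0,0,0,1],
    [-107,5,0,0,0,0,1],
    [-114,-5,0,0,0,0,1],
    [-120,-15,0,0,0,0,1],
    [-124,-27,0,0,0,0,1],
    [-125,-39,0,0,0,0,1],
    [-125,-51,0,0,0,0,1],
    [-122,-63,0,0,0,0,1],
    [-118,-75,0,0,0,0,1],
    [-111,-85,0,0,0,0,1],
    [-111,-85,0,0,0,0,1]
  ]
}}

```text
t: 8.43
ee_pos: [0.4417, 0.2027, 0.0841]
eef_rot: [[0.001, 1.0, 0.0], [1.0, -0.001, -0.003], [-0.003, 0.0, -1.0]]
force: [-4.8, -3.3, 14.8]
grip_width: 0.0185
finger_force: 59.2
```

Call:
{"method": "move_arm", "body": {
  "series": [
    [8,-9,0,0,0,0,1],
    [18,-16,0,0,0,0,1],
    [29,-22,0,0,0,0,1],
    [40,-26,0,0,0,0,1],
    [52,-27,0,0,0,0,1],
    [64,-27,0,0,0,0,1],
    [76,-24,0,0,0,0,1],
    [88,-20,0,0,0,0,1],
    [98,-13,0,0,0,0,1],
    [98,-13,0,0,0,0,1],
    [98,-13,0,0,0,0,1],
    [98,-13,0,0,0,0,1]
  ]
}}

```text
t: 9.93
ee_pos: [0.4301, 0.3029, 0.0842]
eef_rot: [[0.001, 1.0, 0.002], [1.0, -0.001, 0.002], [0.002, 0.002, -1.0]]
force: [-0.7, 1.4, 6.6]
grip_width: 0.0186
finger_force: 59.2
```

The handle is back where it started. Now I'll release it and go straight up.

Call:
{"method": "move_arm", "body": {
  "series": [
    [0,0,0,0,0,0,-1],
    [0,0,0,0,0,0,-1],
    [0,0,0,0,0,0,-1],
    [0,0,0,0,0,0,-1],
    [0,0,0,0,0,0,-1],
    [0,0,0,0,0,0,-1],
    [0,0,-30,0,0,0,-1],
    [0,0,-70,0,0,0,-1],
    [0,0,-120,0,0,0,-1],
    [0,0,-168,0,0,0,-1],
    [0,0,-168,0,0,0,-1],
    [0,0,-168,0,0,0,-1]
  ]
}}

```text
t: 11.42
ee_pos: [0.4292, 0.3012, 0.2508]
eef_rot: [[0.001, 1.0, -0.0], [1.0, -0.001, -0.001], [-0.001, -0.0, -1.0]]
force: [0.3, -0.2, -0.2]
grip_width: 0.0854
finger_force: 0.0
```

```bash
python3 - <<'E'
from h import *
c=robot.read_camera("wrist");cv2.imwrite("pics/e.png",c["frame"]);s=robot.get_state();print(s["t"],s["ee_pos"],s["force"],s["grip_width"])
E
```

```text
11.475 [0.4288524  0.30094179 0.25014471] [-0.14476118  0.05214645  0.29576666] 0.08544441166532592
```

View pics/e.png

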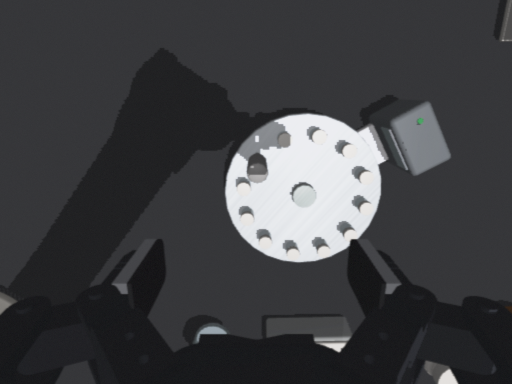

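The handle is at about (257,171), against (256,174) before, which is about 3 mm off. All the vials are in place and the gripper is clear.

```bash
python3 -c "
from cell import robot
print(robot.finish_job())"
```

```text
the job is handed in; nothing more can be done
None
```

I turned the loaded carousel one full turn clockwise, with its handle back within about 3 mm of its start, let go and lifted clear, never going near the spare handle, and handed the job in at about 11.5 s (no verdict was shown).

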